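Inspect a weld coupon with the loupe at the focal pointer

TASK

Take the welded test coupon out of the sample tray and lay it flat in the middle of the round inspection stage, weld bead up, and let go of it. Then pick up the loupe by its handle and hold it level over the coupon, the lens centred above the weld and at the same height as the tip of the focal pointer on the post. Finish while still holding the loupe steady there, touching neither coupon nor stand with it; leave the pointer as it is set and the other things where they are.

Things in the scene. Friction and masses are not known exactly. Their poses are not given: they have to be found in the camera images.
- coupon: the welded test coupon, a bare steel bar 60 (x) by 24 (y) by 16 (z) mm, about 0.18 kg, with a dark rippled weld bead across the middle of its upper face standing 3 mm proud. It starts lying bead up in the sample tray. Origin: centre of its underside; z up, out of the beaded face.
- tray: shallow open white plastic sample tray, fixed, 150 (x) by 140 (y) mm, 12 mm high, walls and floor 4 mm thick. Origin: centre of its underside. Tray and loupe rest lie one to the left and one to the right of the stage, either way round.
- stage: the inspection stand, fixed. A flat round black stage 90 mm across, its top 30 mm above the bench, stands on a white foot plate 215 by 100 mm, 10 mm thick (from x = -60 to +155 mm). On the foot plate, 125 mm from the stage's axis along this body's +x, stands a 10 mm thick steel post 184 mm high carrying the focal pointer. The post is always on the side of the stage away from the robot, within about 50 degrees. Origin: on the stage's axis at bench level; z up.
- stage_top (a point): centre of the stage's flat top, 30 mm above the bench, where the coupon goes.
- pointer_tip (a point): tip of the focal pointer: a thin level steel pin, 6 mm thick, on a black collar 22 mm across that can slide along the post (a short thumbscrew with a black head sticks out of the collar at right angles to the pin). The pin points at the stage's axis and ends 88 mm from it. Its height differs each time, 95 to 140 mm above the bench, and marks the height for the middle of the lens. Stiff in its place: do not shift it.
- loupe: the loupe: a round glass lens in a steel ring 68 mm across and 14 mm high, with a straight black square handle 14 by 14 mm that runs along -x from 47 to 151 mm from the lens centre (a short 10 mm neck joins it to the ring). About 90 g; it balances about 55 mm from the lens centre. Origin: centre of the lens, half-way up the ring and handle; x from handle to lens, z up, square to the lens. It starts lying level on its rest, origin 41 mm above the bench.
- rest: the loupe's rest, fixed: a grey base plate 200 (x) by 70 (y) by 6 mm with two cross bars 16 mm wide (in x), tops 34 mm above the bench, one at x = +70 mm under the lens ring (76 mm long), one at x = -66 mm under the butt of the handle (40 mm long). Between the bars the handle is free underneath. Origin: centre of its underside, x along the loupe.
- blank: a plain steel coupon of the same size, 60 by 24 by 16 mm, but without a weld bead, lying on the bench between robot and stage. Not to be used. Origin: centre of its underside.
- jar: closed white jar 56 mm across, 75 mm high, standing beyond the tray and rest. Leave alone. Origin: centre of its underside.
- beaker: glass beaker 68 mm across, 85 mm high, standing beyond the tray and rest. Leave alone. Origin: centre of its underside.
There are look-alikes about, which are no part of the job. Leave any orange or pink look-alike of the coupon alone.

How it is judged (in metres and radians):
On the way:
1. the welded coupon lies flat, bead up, in the middle of the stage, let go and at rest (distance between coupon and stage_top below 0.015 m and z of coupon in the frame of stage_top below 0.004 m and angle between coupon's own z axis and vertical below 0.1 rad and linear speed of coupon below 0.02 m/s and contact force between coupon and the arm below 0.1 N and contact force between coupon and the fingers below 0.1 N), for 0.2 s.
At the end, for the whole second after the job is handed in: Coupon flat, bead up, within 15 mm of the stage centre, released. Loupe held by the fingers alone, touching neither stand nor coupon, still (under 20 mm/s), level within 0.12 rad, lens centre within 12 mm of the coupon centre seen from above and within 7 mm of the pointer tip's height (distance between coupon and stage_top below 0.015 m and z of coupon in the frame of stage_top below 0.004 m and angle between coupon's own z axis and vertical below 0.1 rad and contact force between coupon and the fingers below 0.1 N and horizontal distance between loupe and coupon below 0.012 m and z of loupe in the frame of pointer_tip between -0.007 and 0.007 m and angle between loupe's own z axis and vertical below 0.12 rad and linear speed of loupe below 0.02 m/s and contact force between loupe and the fingers above 1 N and contact force between loupe and stage below 0.1 N and contact force between loupe and coupon below 0.1 N); the arm keeps its last pose, push and grip.
It fails at once if the focal pointer was shifted by more than 4 mm (distance of pointer_tip from where it was at the start of the episode above 0.004 m).
It fails at once if the loupe struck the coupon (contact force between loupe and coupon above 1 N).
It fails at once if the loupe struck the inspection stand (contact force between loupe and stage above 2 N).
It fails at once if a bystander was moved by more than 20 mm (distance of any of jar, beaker, blank from where it was at the start of the episode above 0.02 m).
It also fails if it takes over 64 s, if anything falls off the work surface, if the arm or the gripper's body presses on something with over 40 N, if the wrist force passes 120 N, or if a joint passes its speed limit or range.

ROBOT

A 6-joint arm with a two-finger parallel gripper is mounted at the origin on the work surface. World frame = base frame: x ahead of the robot, y to its left, z up, the work surface at z = 0. Lengths are in m, angles in degrees, forces in N, time in s.
With the tool pointing down it reaches from about 0.325 to 0.875 m from the base axis. Payload 4.4 kg.
Tool frame: the origin (TCP) lies on the centre line of the jaws, within the pads' length; the fingertips stand 19 mm ahead of it and the grasp point (between the pads) is the TCP; z points along the fingers, y is the direction in which the jaws open and shut (so a half turn about z gives the same grasp; the last joint's range is limited). The gripper opens to 85 mm and grips with 20 to 120 N. Pads are 22 mm wide; open, the fingers measure 114 mm over their backs; the gripper's body (76 mm by 85 mm) begins 54 mm behind the grasp point. The pads swing forward as they close: fully open they stand 13 mm farther back than shut.
Start: joints at [56.293, 11.837, 88.321, -0, 79.842, -8.623], TCP at [0.244, 0.521, 0.25] pointing down, gripper open.
Joint ranges: [-156.59, 156.59], [-49.26, 127.26], [12.9, 141.05], [-63.56, 243.56], [4.71, 150.69], [-161.64, 161.64]. Speed limits (degrees/s): [159.86, 159.86, 180, 180, 180, 180].

INTERFACE

Orientations are given as a 3x3 rotation matrix whose columns are the frame's x, y, z axes.
In Python, from rig import ctrl, cams gives the robot as it stands.
- The arm moves only by the shell command python3 -m pendant 'ROWS'. ROWS is JSON, a list that holds one entry, the list of rows, each a list of 7 numbers: the finger opening in cm, from 0 to 8.54, then the shift along the tool's x, y, z in cm, then the turn, a rotation vector about the tool's x, y, z in rad. In form: [[[jaw, x, y, z, wx, wy, wz], ...]]. A call has 1 to 10 rows; each row is the pose to reach, as a shift and turn from the pose commanded when the call began, along the tool's axes at that moment; what a row does not reach only later rows make up. A row lasts 1/12 s, in which the tool goes at most 41.7 mm and 7.16 degrees, less where a joint would pass 70% of its speed; a pose out of reach is approached as far as the arm can. A call with a gripper value outside its range is refused whole. The fingers move at their own pace and stop on an object; the grip force is fixed at half the most. Time passes only in rows, so rows that repeat a pose let the fingers close. It gives the time, the measured TCP pose, the force and the opening at its end, in the units of the state.
- ctrl.state(): the state, without advancing time (a new reading comes with each control period).
- cams.capture(name): name is "scene" or "top"; returns the picture (384x512x3 uint8, blue, green, red); there is no depth.
- cams.camera_info(name): a dict with "fovy" (degrees; the focal length in pixels is half the picture's height over the tangent of half this angle, whatever the lens; pixels are square), "cx", "cy" (the principal point, pixels), "distortion" ([k1, k2, p1, p2, k3] as OpenCV has them; the pictures are not rectified), "world_to_cam" (4x4, takes a point from world to camera coordinates). Camera axes: x right, y up, looking along -z (the intrinsics and any distortion apply to the point x, -y, -z); pixel columns grow to the right and rows downward; lengths in m; the calibration is good to about 2 mm. A picture is of the moment at which its call begins. camera_info takes no time and is no camera call.
- ctrl.finish_job(): hands the job in, once; it reports no verdict.
The state is a dict: "time": time; "qpos": joint angles; "qd": joint speeds; "joint_efforts": joint torques, N m; "position": TCP position; "ee_rot": TCP orientation; "wrist_force": force on the tool from outside, world axes, zero at the start; "wrist_torque": the same for the moment, N m; "gripper_width": opening from 0.0 (shut) to 1.0 (fully open).
Only numpy, scipy, OpenCV 4.12 (cv2) and the standard library are available. Lean on these libraries where they do the work, as an engineer would, in place of code of your own. Each camera call takes 0.05 s, during which the arm holds its last target. There are 200 camera calls.

## Working session

There is one attempt and no reset: what is moved stays moved. The work goes in short steps, Python scripts to look and compute and a shell command to move; the robot and the scene stay as the last step left them, time stands still between calls to the robot, and variables do not carry over. Pictures are saved under pics/ and viewed, about 8 in all and at most 12, crops included, and the job is handed in when it is done.

```bash
ls; mkdir -p pics; python3 - <<'E'
from rig import ctrl,cams
import cv2,numpy as np
s=ctrl.state();print(s['time'],s['position'],s['ee_rot'],s['gripper_width'])
for n in('scene','top'):
    i=cams.camera_info(n);print(n,i)
    im=cams.capture(n);cv2.imwrite(f'pics/{n}0.png',im)
    cv2.imwrite(f'pics/{n}0b.png',cv2.resize(im,(800,600),interpolation=cv2.INTER_CUBIC))
E
```

```text
pics
0.0 [0.24336147 0.52016693 0.24908777] [[-9.05688082e-01  4.23942649e-01 -1.31494344e-03]
 [ 4.23944534e-01  9.05686041e-01 -1.95628490e-03]
 [ 3.61573314e-04 -2.32924700e-03 -9.99997222e-01]] 0.998852578520435
scene {'fovy': 57.49979719405506, 'cx': 254.44180517217902, 'cy': 192.44625275543035, 'distortion': array([-0.01642963,  0.        ,  0.        ,  0.        ,  0.        ]), 'world_to_cam': array([[ 0.14634936,  0.98918709, -0.00952705, -0.06928671],
       [-0.71366151,  0.11224498,  0.6914393 ,  0.30246339],
       [ 0.68503219, -0.09439262,  0.72237174, -1.35559564],
       [ 0.        ,  0.        ,  0.        ,  1.        ]])}
top {'fovy': 46.36556848174991, 'cx': 249.69276287205938, 'cy': 194.439544269065, 'distortion': array([-0.01340595,  0.        ,  0.        ,  0.        ,  0.        ]), 'world_to_cam': array([[ 0.01997288, -0.99979423,  0.00354816,  0.00149949],
       [ 0.99480339,  0.02022731,  0.09978513, -0.54550333],
       [-0.09983637,  0.00153672,  0.99500268, -1.09182789],
       [ 0.        ,  0.        ,  0.        ,  1.        ]])}
```

View pics/scene0b.png

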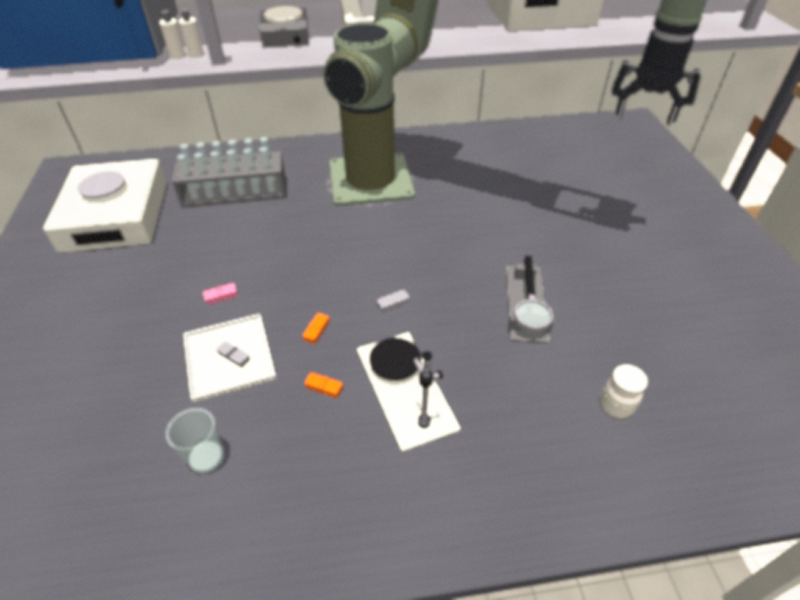

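View pics/top0b.png

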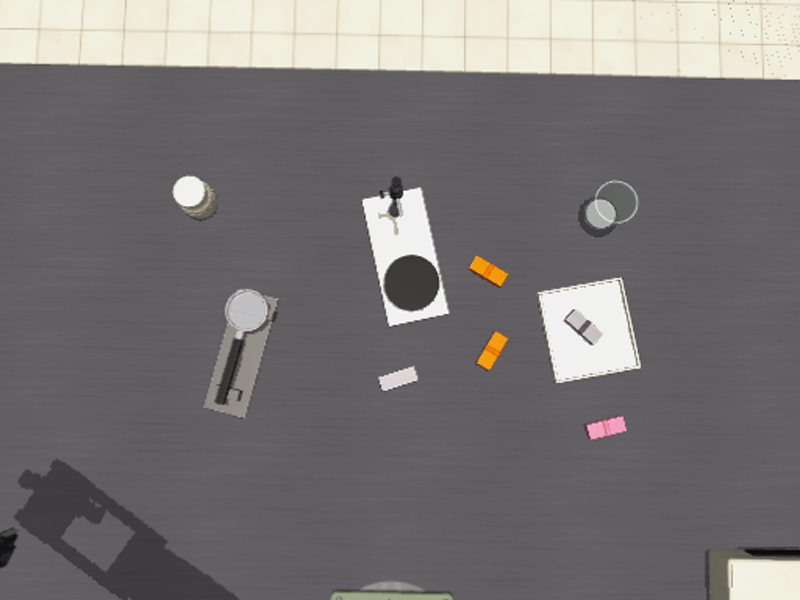

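The scene view shows the tray at left (robot's right) with the coupon at (233,353). In the top view the coupon is at (583,327), the stage at (411,283), the post head at (396,185), the lens at (247,311) and the handle butt at (222,402). I'll enlarge these parts.

```bash
cat >h.py <<'E'
import numpy as np,cv2
from rig import ctrl,cams
def K(n):
    i=cams.camera_info(n);f=192/np.tan(np.radians(i['fovy']/2))
    return np.array([[f,0,i['cx']],[0,f,i['cy']],[0,0,1.]]),np.array(i['distortion']),np.array(i['world_to_cam'])
def ray(n,u,v):
    k,d,T=K(n);p=cv2.undistortPoints(np.array([[[u,v]]],float),k,d)[0,0]
    R=T[:3,:3];return -R.T@T[:3,3],R.T@np.array([p[0],-p[1],-1])
def onz(n,u,v,z):
    o,r=ray(n,u,v);return o+r*(z-o[2])/r[2]
def proj(n,P):
    k,d,T=K(n);q=(T[:3,:3]@np.array(P).T).T+T[:3,3]
    return cv2.projectPoints(q*[1,-1,-1],np.zeros(3),np.zeros(3),k,d)[0][:,0]
def tool(dp):  # world shift -> tool cm
    return ctrl.state()['ee_rot'].T@np.array(dp)*100
def tile(im,u0,v0,w,h,s):
    t=cv2.resize(im[v0:v0+h,u0:u0+w],None,fx=s,fy=s,interpolation=cv2.INTER_CUBIC)
    for k in range(0,w,10):
        cv2.line(t,(int(k*s),0),(int(k*s),6),(0,0,255),1);cv2.putText(t,str(u0+k),(int(k*s),16),0,.35,(0,0,255))
    for k in range(0,h,10):
        cv2.line(t,(0,int(k*s)),(6,int(k*s)),(0,0,255),1);cv2.putText(t,str(v0+k),(8,int(k*s)+4),0,.35,(0,0,255))
    return t
def comp(ts,name):
    H=max(t.shape[0] for t in ts);cv2.imwrite('pics/'+name,np.hstack([cv2.copyMakeBorder(t,0,H-t.shape[0],0,3,0) for t in ts]))
E
python3 - <<'E'
from h import *
t=cv2.imread('pics/top0.png');s=cv2.imread('pics/scene0.png')
comp([tile(t,230,110,60,100,6),tile(t,345,185,70,60,6)],'c1.png')
comp([tile(t,125,180,60,90,6),tile(s,225,205,70,85,6)],'c2.png')
E
```

```text
(no output)
```

View pics/c1.png

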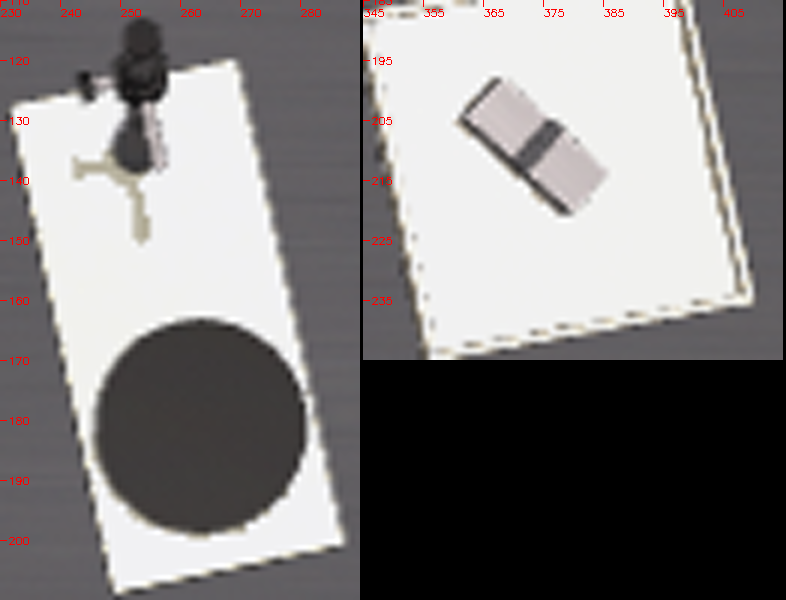

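View pics/c2.png

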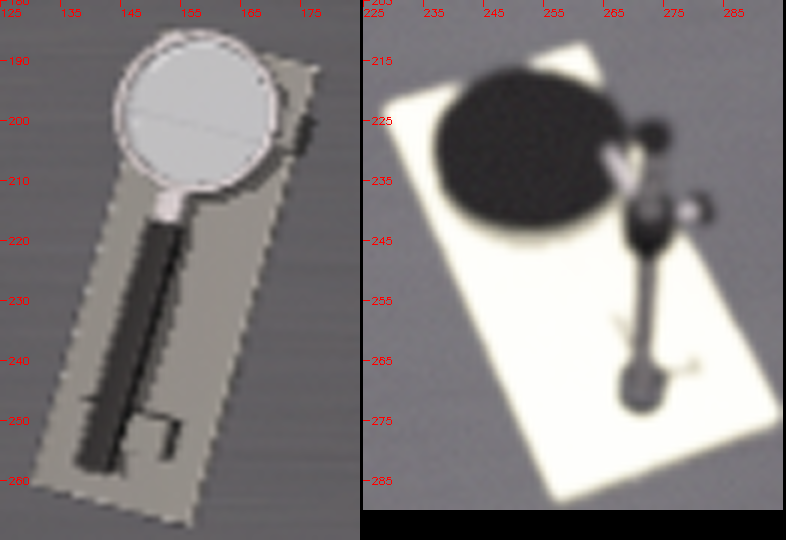

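Top pixels: stage centre is (263.1,180.8), pin tip about (256.3,138), coupon top centre (373.6,208.9), lens (157.4,198.1), handle start (152.1,216.6) and butt (141.3,257.6). In the scene view the pin tip is about (265,229).

```bash
python3 - <<'E'
from h import *
np.set_printoptions(precision=4,suppress=True)
c=lambda x,y,u0,v0:(u0+(x+.5)/6-.5,v0+(y+.5)/6-.5)
S=onz('top',263.1,180.8,.03);print('stage',S)
S2=onz('scene',*c(530-363,149,225,205),.03);print('stage scene',S2)
f=[onz('top',*c(x,y,230,110),.01) for x,y in((10,106),(238,62),(344,544),(115,593))]
d=(f[0]+f[1]-f[2]-f[3]);yaw=np.arctan2(d[1],d[0]);print('foot yaw',np.degrees(yaw),[np.linalg.norm(f[i]-f[i-1]) for i in range(4)])
a=yaw;fc=sum(f)/4;print('axis from foot',fc-.0475*np.array([np.cos(a),np.sin(a),0]))
for z in(.095,.105,.115,.125,.135,.145):
    P=S+[.088*np.cos(a),.088*np.sin(a),0];P[2]=z;print(z,proj('top',[P]),proj('scene',[P]))
o1,r1=ray('top',256,138);o2,r2=ray('scene',265,229.3)
A=np.c_[r1,-r2];t=np.linalg.lstsq(A,o2-o1,rcond=None)[0];print('tri',o1+r1*t[0],o2+r2*t[1])
cc=[onz('top',*c(x-363,y,345,185),.020) for x,y in((503,80),(609,172),(571,212),(466,118))]
print('coupon',sum(cc)/4,[np.linalg.norm(cc[i]-cc[i-1]) for i in range(4)],[np.degrees(np.arctan2(*(cc[i]-cc[j])[[1,0]])) for i,j in((0,1),(3,2))])
L=onz('top',157.4,198.1,.048);H=onz('top',152.1,216.6,.048);B=onz('top',141.3,257.6,.048);print('loupe',L,H,B,np.degrees(np.arctan2(*(L-B)[[1,0]])),np.linalg.norm(L-B),np.linalg.norm(L-H))
E
```

```text
stage [ 0.58   -0.0203  0.03  ]
stage scene [ 0.5871 -0.022   0.03  ]
foot yaw 13.174579185365017 [np.float64(0.2140955207957683), np.float64(0.09981900089645872), np.float64(0.21252063469501284), np.float64(0.09885487988352674)]
axis from foot [ 0.5805 -0.0205  0.01  ]
0.095 [[256.1737 141.2599]] [[265.8046 237.4805]]
0.105 [[256.25   140.3337]] [[265.8642 234.9398]]
0.115 [[256.3277 139.3899]] [[265.9247 232.3539]]
0.125 [[256.4068 138.4279]] [[265.9863 229.7217]]
0.135 [[256.4876 137.4472]] [[266.0491 227.0418]]
0.145 [[256.5699 136.4473]] [[266.1129 224.313 ]]
tri [0.6662 0.0007 0.1271] [ 0.6657 -0.0026  0.127 ]
coupon [ 0.5162 -0.2992  0.02  ] [np.float64(0.022574504349517036), np.float64(0.05810202010824137), np.float64(0.02341684297860328), np.float64(0.05824503439550044)] [np.float64(49.50737950030633), np.float64(48.67028925243376)]
loupe [0.5297 0.2382 0.048 ] [0.4842 0.2493 0.048 ] [0.3846 0.2713 0.048 ] -12.861636235710211 0.14879410379661384 0.04684757467806094
```

```bash
cat >>h.py <<'E'
from scipy.spatial.transform import Rotation as Ro
def plan(p,yaw):  # jaw-axis yaw deg, tool down
    s=ctrl.state();R=s['ee_rot'];a=np.radians(yaw)
    y=np.array([np.cos(a),np.sin(a),0]);z=np.array([0,0,-1.]);G=np.c_[np.cross(y,z),y,z]
    print('t',s['time'],'pos',s['position'].round(4),'gw',s['gripper_width'].__round__(3),'F',s['wrist_force'].round(1),'q',s['qpos'].round(0))
    print('shift cm',(R.T@(np.array(p)-s['position'])*100).round(2),'turn',Ro.from_matrix(R.T@G).as_rotvec().round(4))
E
python3 -c "
from h import *
plan([.5162,-.2992,.16],-40.9)"
```

```text
t 0.1 pos [0.2434 0.5202 0.2492] gw 0.998 F [0.8 0.6 0.5] q [56. 12. 88. -0. 80. -9.]
shift cm [-59.45 -62.63   9.03] turn [-1.7000e-03  1.7000e-03  1.8468e+00]
```

```bash
python3 -m pendant '[[[5,-59.4,-62.6,9,0,0,1.847],[5,-59.4,-62.6,9,0,0,1.847],[5,-59.4,-62.6,9,0,0,1.847],[5,-59.4,-62.6,9,0,0,1.847],[5,-59.4,-62.6,9,0,0,1.847],[5,-59.4,-62.6,9,0,0,1.847],[5,-59.4,-62.6,9,0,0,1.847],[5,-59.4,-62.6,9,0,0,1.847],[5,-59.4,-62.6,9,0,0,1.847],[5,-59.4,-62.6,9,0,0,1.847]]]'
python3 -c "
from h import *
plan([.5162,-.2992,.12],-40.9)"
```

```text
time: 0.93
position: [0.3744, 0.1257, 0.2067]
ee_rot: [[0.122, 0.992, 0.0], [0.992, -0.122, 0.0], [0.0, 0.0, -1.0]]
wrist_force: [0.9, -0.1, 0.2]
gripper_width: 0.584
t 0.9333 pos [0.3744 0.1257 0.2067] gw 0.584 F [ 0.9 -0.1  0.2] q [  6.  -9. 115.   0.  74.  13.]
shift cm [-40.43  19.27   8.67] turn [ 1.00e-04 -1.00e-04  5.91e-01]
```

```bash
python3 -m pendant '[[[5,-40.4,19.3,6,0,0,0.58],[5,-40.4,19.3,6,0,0,0.58],[5,-40.4,19.3,6,0,0,0.58],[5,-40.4,19.3,6,0,0,0.58],[5,-40.4,19.3,6,0,0,0.58],[5,-40.4,19.3,6,0,0,0.58],[5,-40.4,19.3,6,0,0,0.58],[5,-40.4,19.3,6,0,0,0.58],[5,-40.4,19.3,6,0,0,0.58],[5,-40.4,19.3,6,0,0,0.58]]]'
python3 -c "
from h import *
plan([.5162,-.2992,.12],-40.9)"
```

```text
time: 1.77
position: [0.5078, -0.2652, 0.1507]
ee_rot: [[0.642, 0.766, -0.001], [0.766, -0.642, 0.001], [0.0, -0.001, -1.0]]
wrist_force: [1.2, -0.8, 0.0]
gripper_width: 0.583
t 1.7667 pos [ 0.5078 -0.2652  0.1507] gw 0.583 F [ 1.2 -0.8  0. ] q [-36.  17.  94.   0.  69.   4.]
shift cm [-2.07  2.83  3.07] turn [-0.0012 -0.      0.0162]
```

```bash
python3 -m pendant '[[[5,-2.1,2.0,3,0,0,0.015],[5,-2.1,2.0,3,0,0,0.015],[5,-2.1,2.0,3,0,0,0.015],[5,-2.1,2.0,3,0,0,0.015],[5,-2.1,2.0,3,0,0,0.015]]]'
python3 - <<'E'
from h import *
plan([.5162,-.2992,.027],-40.9)
comp([tile(cams.capture('top'),320,150,100,100,6)],'c3.png')
E
```

```text
time: 2.18
position: [0.5101, -0.2914, 0.1226]
ee_rot: [[0.653, 0.758, 0.001], [0.758, -0.653, -0.0], [0.0, 0.001, -1.0]]
wrist_force: [-1.0, 0.8, -0.3]
gripper_width: 0.583
t 2.1833 pos [ 0.5101 -0.2914  0.1226] gw 0.583 F [-1.   0.8 -0.3] q [-38.  21.  93.   0.  66.   3.]
shift cm [-0.2   0.96  9.56] turn [ 0.0009 -0.0004  0.0029]
```

View pics/c3.png

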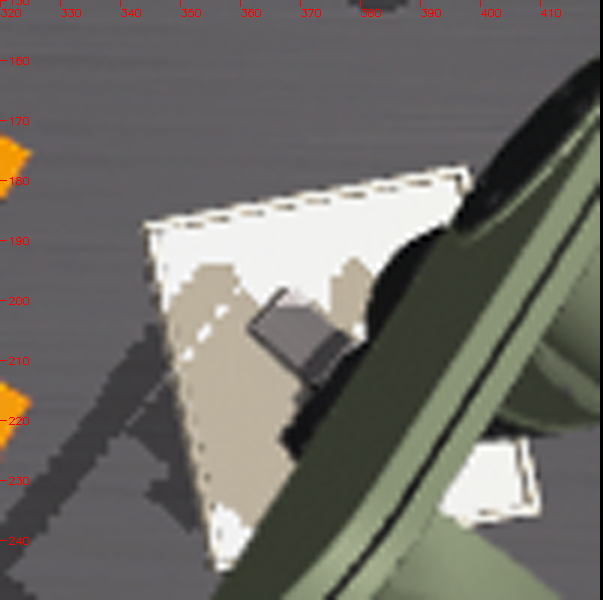

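The arm hides half of the coupon; the rest is undisturbed at (370,205) and lies where I measured it. I'll descend.

```bash
python3 -m pendant '[[[5,-0.2,1.0,0,0,0,0],[5,-0.2,1.0,3,0,0,0],[5,-0.2,1.0,6,0,0,0],[5,-0.2,1.0,6,0,0,0],[5,-0.2,1.0,6,0,0,0]]]'
python3 -c "
from h import *
plan([.5162,-.2992,.027],-40.9)"
```

```text
time: 2.65
position: [0.5153, -0.299, 0.0608]
ee_rot: [[0.653, 0.758, -0.003], [0.758, -0.653, 0.002], [-0.0, -0.003, -1.0]]
wrist_force: [0.1, 1.1, 0.7]
gripper_width: 0.586
t 2.65 pos [ 0.5153 -0.299   0.0608] gw 0.586 F [0.1 1.1 0.7] q [-38.  27.  93.  -0.  60.   2.]
shift cm [0.04 0.09 3.38] turn [-0.0035  0.0002  0.0028]
```

```bash
python3 -m pendant '[[[5,0,0,1.7,0,0,0],[5,0,0,3.3,0,0,0],[5,0,0,3.3,0,0,0],[1,0,0,3.3,0,0,0],[1,0,0,3.3,0,0,0],[1,0,0,3.3,0,0,0],[1,0,0,3.3,0,0,0],[1,0,0,3.3,0,0,0],[1,0,0,3.3,0,0,0],[1,0,0,3.3,0,0,0]]]'
python3 -c "
from h import *
plan([.5162,-.2992,.15],-40.9)"
```

```text
time: 3.48
position: [0.5178, -0.3015, 0.0314]
ee_rot: [[0.653, 0.757, 0.004], [0.757, -0.653, -0.003], [0.0, 0.004, -1.0]]
wrist_force: [-0.7, 0.7, 6.3]
gripper_width: 0.258
t 3.4833 pos [ 0.5178 -0.3015  0.0314] gw 0.258 F [-0.7  0.7  6.3] q [-38.  29.  94.   0.  57.   2.]
shift cm [  0.07  -0.22 -11.87] turn [ 0.0045 -0.0004  0.0019]
```

```bash
python3 -m pendant '[[[1,0,0,0,0,0,0],[1,0,0,0,0,0,0],[1,0,0,0,0,0,0],[1,0,0,-2,0,0,0],[1,0,0,-5,0,0,0],[1,0,0,-5,0,0,0],[1,0,0,-5,0,0,0]]]'
python3 - <<'E'
from h import *
plan([.58,-.0203,.12],-40.9)
cv2.imwrite('pics/s4.png',tile(cams.capture('scene'),80,170,110,100,6))
E
```

```text
time: 4.07
position: [0.5178, -0.3016, 0.0814]
ee_rot: [[0.653, 0.757, 0.004], [0.757, -0.653, -0.004], [0.0, 0.006, -1.0]]
wrist_force: [0.8, -0.4, -2.9]
gripper_width: 0.259
t 4.0667 pos [ 0.5178 -0.3016  0.0814] gw 0.259 F [ 0.8 -0.4 -2.9] q [-38.  25.  93.  -0.  62.   2.]
shift cm [ 25.37 -13.65  -3.94] turn [ 0.0058 -0.0002  0.0019]
```

View pics/s4.png

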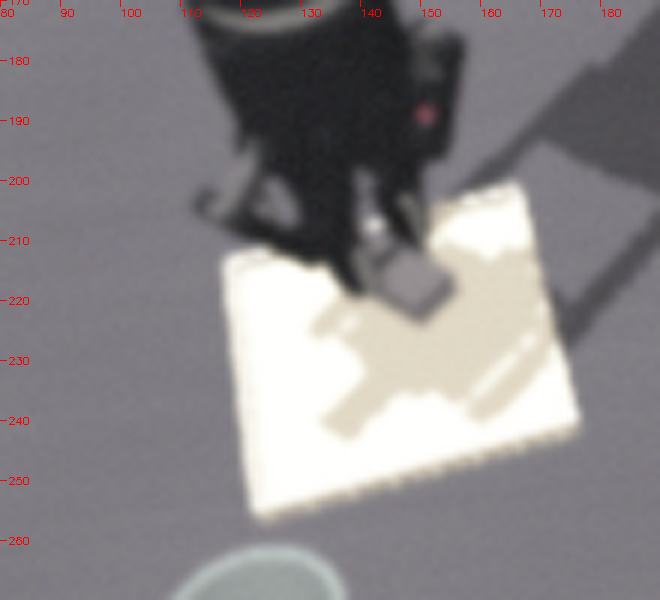

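The coupon is held level above the tray, around (148,216). Next, the stage.

```bash
python3 -m pendant '[[[1,4,-2.1,-3.9,0,0,0],[1,8,-4.2,-3.9,0,0,0],[1,12,-6.3,-3.9,0,0,0],[1,16,-8.4,-3.9,0,0,0],[1,19,-10.1,-3.9,0,0,0],[1,22,-11.8,-3.9,0,0,0],[1,24,-12.9,-3.9,0,0,0],[1,25.4,-13.6,-3.9,0,0,0],[1,25.4,-13.6,-3.9,0,0,0],[1,25.4,-13.6,-3.9,0,0,0]]]'
python3 - <<'E'
from h import *
plan([.58,-.0203,.075],-40.9)
E
```

```text
time: 4.95
position: [0.5778, -0.0181, 0.116]
ee_rot: [[0.651, 0.759, -0.003], [0.759, -0.651, 0.0], [-0.002, -0.003, -1.0]]
wrist_force: [-0.0, 1.0, -1.3]
gripper_width: 0.258
t 4.95 pos [ 0.5778 -0.0181  0.116 ] gw 0.258 F [-0.   1.  -1.3] q [-10.  20.  94.  -0.  65.  30.]
shift cm [-0.02  0.32  4.1 ] turn [-0.0026  0.0022  0.0043]
```

```bash
python3 -m pendant '[[[1,0,0.3,1,0,0,0],[1,0,0.3,2.5,0,0,0],[1,0,0.3,4,0,0,0],[1,0,0.3,4.7,0,0,0],[1,0,0.3,4.7,0,0,0],[1,0,0.3,4.7,0,0,0]]]'
python3 - <<'E'
from h import *
plan([.58,-.0203,.0575],-40.9)
E
```

```text
time: 5.45
position: [0.5807, -0.0221, 0.0697]
ee_rot: [[0.655, 0.756, -0.002], [0.756, -0.655, 0.0], [-0.001, -0.002, -1.0]]
wrist_force: [-0.3, 0.1, -1.9]
gripper_width: 0.256
t 5.45 pos [ 0.5807 -0.0221  0.0697] gw 0.256 F [-0.3  0.1 -1.9] q [-11.  24.  95.  -0.  60.  30.]
shift cm [ 0.1  -0.17  1.22] turn [-0.0016  0.0011  0.0002]
```

```bash
python3 -m pendant '[[[1,0.1,-0.2,0.4,0,0,0],[1,0.1,-0.2,0.8,0,0,0],[1,0.1,-0.2,1.1,0,0,0],[1,0.1,-0.2,1.1,0,0,0]]]'
python3 - <<'E'
from h import *
plan([.58,-.0203,.0575],-40.9)
E
```

```text
time: 5.78
position: [0.5802, -0.0189, 0.0593]
ee_rot: [[0.653, 0.757, -0.001], [0.757, -0.653, 0.0], [-0.0, -0.001, -1.0]]
wrist_force: [0.4, -0.4, -1.1]
gripper_width: 0.256
t 5.7833 pos [ 0.5802 -0.0189  0.0593] gw 0.256 F [ 0.4 -0.4 -1.1] q [-10.  25.  96.  -0.  59.  30.]
shift cm [-0.11  0.08  0.18] turn [-0.0006  0.0004  0.002 ]
```

```bash
python3 -m pendant '[[[1,0,0,0.1,0,0,0],[1,0,0,0.2,0,0,0],[1,0,0,0.25,0,0,0],[1,0,0,0.25,0,0,0]]]'

```

```text
time: 6.12
position: [0.5807, -0.019, 0.0574]
ee_rot: [[0.653, 0.757, 0.0], [0.757, -0.653, -0.0], [0.0, 0.0, -1.0]]
wrist_force: [0.3, 0.0, -1.2]
gripper_width: 0.253
```

```bash
python3 -m pendant '[[[1,0,0,0.1,0,0,0],[1,0,0,0.1,0,0,0],[1,0,0,0.2,0,0,0],[1,0,0,0.2,0,0,0]]]'

```

```text
time: 6.45
position: [0.5807, -0.019, 0.0573]
ee_rot: [[0.653, 0.757, -0.0], [0.757, -0.653, -0.0], [-0.0, -0.0, -1.0]]
wrist_force: [-4.6, 0.5, 10.6]
gripper_width: 0.253
```

Contact with the stage (10 N). I'll release slowly, then retreat upward.

```bash
python3 -m pendant '[[[1,0,0,-0.1,0,0,0],[3,0,0,-0.1,0,0,0],[4,0,0,-0.1,0,0,0],[4.5,0,0,-0.1,0,0,0],[4.5,0,0,-0.1,0,0,0],[4.5,0,0,-0.1,0,0,0],[4.5,0,0,-3,0,0,0],[4.5,0,0,-7,0,0,0],[4.5,0,0,-12,0,0,0],[4.5,0,0,-12,0,0,0]]]'
python3 - <<'E'
from h import *
a=np.radians(-12.86);L=np.array([.5297,.2382])
g=L-.072*np.array([np.cos(a),np.sin(a)]);print(g)
plan([*g,.14],-12.86-90); plan([*g,.14],90-12.86)
E
```

```text
time: 7.28
position: [0.5852, -0.0198, 0.1832]
ee_rot: [[0.653, 0.757, 0.013], [0.757, -0.653, -0.002], [0.007, 0.012, -1.0]]
wrist_force: [1.5, -1.0, 0.7]
gripper_width: 0.526
[0.45950599 0.25422501]
t 7.2833 pos [ 0.5852 -0.0198  0.1832] gw 0.526 F [ 1.5 -1.   0.7] q [-10.  16.  91.   0.  72.  30.]
shift cm [ 12.51 -27.47   4.08] turn [ 0.0068 -0.0126  1.0833]
t 7.2833 pos [ 0.5852 -0.0198  0.1832] gw 0.526 F [ 1.5 -1.   0.7] q [-10.  16.  91.   0.  72.  30.]
shift cm [ 12.51 -27.47   4.08] turn [ 0.0144  0.0078 -2.0582]
```

```bash
python3 -m pendant '[[[4.5,12.5,-27.5,0,0,0,1.083],[4.5,12.5,-27.5,0,0,0,1.083],[4.5,12.5,-27.5,0,0,0,1.083],[4.5,12.5,-27.5,0,0,0,1.083],[4.5,12.5,-27.5,0,0,0,1.083],[4.5,12.5,-27.5,4,0,0,1.083],[4.5,12.5,-27.5,4,0,0,1.083],[4.5,12.5,-27.5,4,0,0,1.083],[4.5,12.5,-27.5,4,0,0,1.083],[4.5,12.5,-27.5,4,0,0,1.083]]]'
python3 - <<'E'
from h import *
plan([.4595,.2542,.10],-102.9)
im=cams.capture('top')
comp([tile(im,230,150,60,60,6),tile(im,120,180,65,90,6)],'c5.png')
E
```

```text
time: 8.12
position: [0.4521, 0.2567, 0.1339]
ee_rot: [[0.975, -0.221, -0.002], [-0.221, -0.975, -0.001], [-0.002, 0.001, -1.0]]
wrist_force: [-0.4, -0.2, 1.2]
gripper_width: 0.525
t 8.1167 pos [0.4521 0.2567 0.1339] gw 0.525 F [-0.4 -0.2  1.2] q [ 20.  13. 102.   0.  65. 123.]
shift cm [0.79 0.07 3.39] turn [0.0013 0.0021 0.0021]
```

View pics/c5.png

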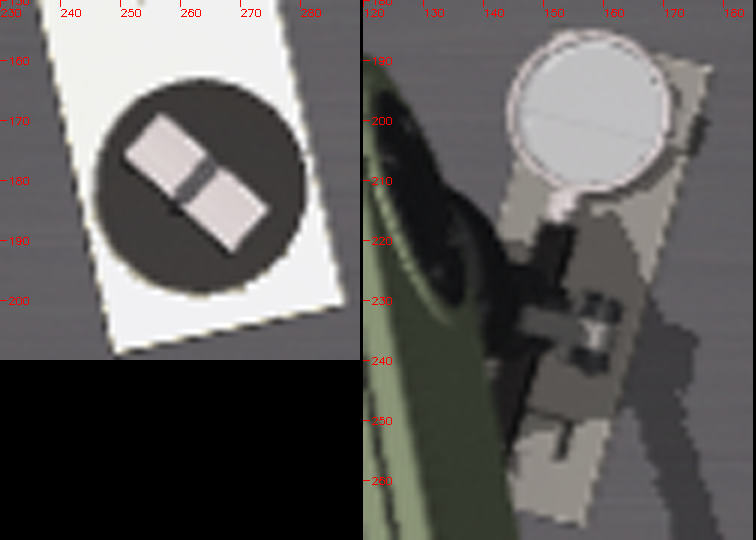

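The coupon lies bead up on the stage, centre about (262.4,180.0) against the disc centre at (263.1,180.8). The jaws straddle the handle. I'll descend on it.

```bash
python3 -m pendant '[[[4.5,0.6,0.1,1,0,0,0],[4.5,0.6,0.1,3,0,0,0],[4.5,0.6,0.1,5.3,0,0,0],[4.5,0.6,0.1,5.3,0,0,0],[4.5,0.6,0.1,5.3,0,0,0]]]'
python3 - <<'E'
from h import *
plan([.4595,.2542,.041],-102.9)
c=lambda x,y,u0,v0:(u0+(x+.5)/6-.5,v0+(y+.5)/6-.5)
cc=[onz('top',*c(x,y,230,150),.046) for x,y in((163,112),(268,210),(234,253),(124,155))]
print('coupon',sum(cc)/4)
E
```

```text
time: 8.58
position: [0.4594, 0.2514, 0.081]
ee_rot: [[0.975, -0.223, -0.003], [-0.223, -0.975, -0.001], [-0.003, 0.002, -1.0]]
wrist_force: [0.5, -0.4, 0.5]
gripper_width: 0.527
t 8.5833 pos [0.4594 0.2514 0.081 ] gw 0.527 F [ 0.5 -0.4  0.5] q [ 19.  18. 103.  -0.  59. 122.]
shift cm [-0.04 -0.28  4.  ] turn [0.0019 0.0026 0.0002]
coupon [ 0.57989359 -0.01816093  0.046     ]
```

```bash
python3 -m pendant '[[[4.5,0,-0.2,1.5,0,0,0],[4.5,0,-0.2,3,0,0,0],[4.5,0,-0.2,4,0,0,0],[4.5,0,-0.2,4,0,0,0],[4.5,0,-0.2,4,0,0,0]]]'
python3 - <<'E'
from h import *
plan([.4595,.2542,.041],-102.9)
E
```

```text
time: 9.0
position: [0.4605, 0.2547, 0.0426]
ee_rot: [[0.975, -0.222, 0.0], [-0.222, -0.975, 0.0], [0.0, -0.0, -1.0]]
wrist_force: [-0.1, -0.0, 0.7]
gripper_width: 0.526
t 9.0 pos [0.4605 0.2547 0.0426] gw 0.526 F [-0.1 -0.   0.7] q [ 20.  21. 104.  -0.  55. 122.]
shift cm [-0.09  0.07  0.16] turn [-0.     -0.0002  0.0008]
```

```bash
python3 -m pendant '[[[3,0,0,0.1,0,0,0],[2,0,0,0.1,0,0,0],[0.5,0,0,0.1,0,0,0],[0.5,0,0,0.1,0,0,0],[0.5,0,0,0.1,0,0,0],[0.5,0,0,0.1,0,0,0],[0.5,0,0,0.1,0,0,0],[0.5,0,0,0.1,0,0,0],[0.5,0,0,0.1,0,0,0],[0.5,0,0,0.1,0,0,0]]]'
python3 -m pendant '[[[0.5,0,0,-2,0,0,0],[0.5,0,0,-5,0,0,0],[0.5,0,0,-8,0,0,0],[0.5,0,0,-10,0,0,0],[0.5,0,0,-10,0,0,0],[0.5,0,0,-10,0,0,0]]]'
python3 - <<'E'
from h import *
plan([.4595,.2542,.14],-102.9)
im=cams.capture('scene');comp([tile(im,290,130,90,95,6)],'c6.png')
im=cams.capture('top');comp([tile(im,110,170,80,90,6)],'c6t.png')
E
```

```text
time: 9.83
position: [0.461, 0.2552, 0.0423]
ee_rot: [[0.975, -0.222, 0.002], [-0.222, -0.975, 0.001], [0.002, -0.001, -1.0]]
wrist_force: [-0.2, -0.5, 4.6]
gripper_width: 0.154
time: 10.33
position: [0.4606, 0.2552, 0.1421]
ee_rot: [[0.975, -0.222, 0.002], [-0.222, -0.975, 0.001], [0.002, -0.001, -1.0]]
wrist_force: [-1.5, -1.6, -0.3]
gripper_width: 0.152
t 10.3333 pos [0.4606 0.2552 0.1421] gw 0.152 F [-1.5 -1.6 -0.3] q [ 20.  13. 101.   0.  66. 122.]
shift cm [-0.09  0.12  0.21] turn [-0.0014 -0.0021  0.0011]
```

View pics/c6.png

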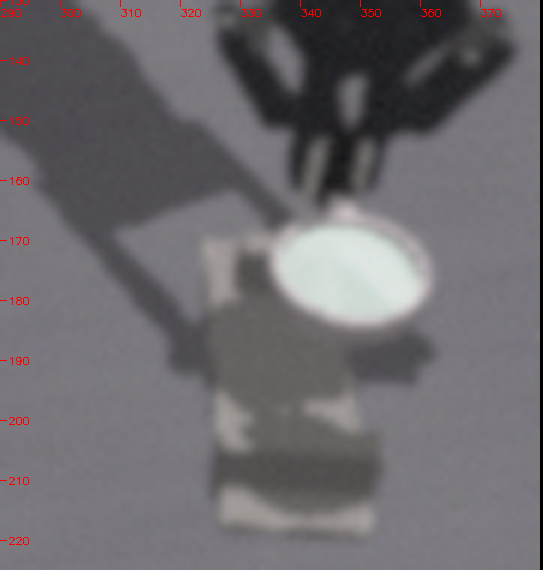

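The loupe is held: in the scene view its ring spans columns 335–361.5 and rows 204.5–224 (picture pixels). I'll compare that with a level loupe.

```bash
python3 - <<'E'
from h import *
c=lambda x,y,u0,v0:(round(u0+(x+.5)/6-.5,1),round(v0+(y+.5)/6-.5,1))
print('seen',c(270,208,290,130),c(433,328,290,130))
s=ctrl.state();p=s['position'];a=np.radians(-12.9)
ph=np.linspace(0,2*np.pi,72)
for roll in(-.1,0,.1):
 for pitch in(-.1,0,.1):
  R=Ro.from_euler('ZYX',[a,pitch,roll]).as_matrix()
  P=np.vstack([np.c_[.072+.034*np.cos(ph),.034*np.sin(ph),0*ph-.0013+h] for h in(-.007,.007)])@R.T+p
  o=[]
  for n in('scene','top'):
    q=proj(n,P);o+=[q.min(0).round(1),q.max(0).round(1)]
  print(roll,pitch,*o)
plan([*(np.array([.5799,-.0182])-.0725*np.array([np.cos(a),np.sin(a)])),.15],-102.9)
E
```

```text
seen (334.6, 164.2) (361.8, 184.2)
-0.1 -0.1 [333.8 162.4] [361.3 182.7] [132.7 179.2] [164.3 209.9]
-0.1 0 [333.4 163.6] [360.7 185.5] [133.5 179.4] [164.9 210.2]
-0.1 0.1 [333.  164.8] [360.1 188. ] [134.2 180. ] [165.5 210.7]
0 -0.1 [333.9 162.5] [361.4 182.6] [132.5 179.3] [164.3 209.9]
0 0 [333.5 163.7] [360.8 185.5] [133.3 179.4] [164.9 210.1]
0 0.1 [333.  164.9] [360.2 187.9] [134.1 180. ] [165.4 210.7]
0.1 -0.1 [334.1 162.5] [361.3 182.6] [132.4 179.3] [164.2 210. ]
0.1 0 [333.7 163.7] [360.8 185.4] [133.3 179.4] [164.8 210.1]
0.1 0.1 [333.2 164.9] [360.2 187.9] [134. 180.] [165.2 210.6]
t 10.4333 pos [0.4586 0.2544 0.1394] gw 0.15 F [-0.  -1.1 -0.7] q [ 20.  13. 101.   0.  66. 122.]
shift cm [10.63 23.88 -1.04] turn [0.0018 0.0029 0.001 ]
```

View pics/c6t.png

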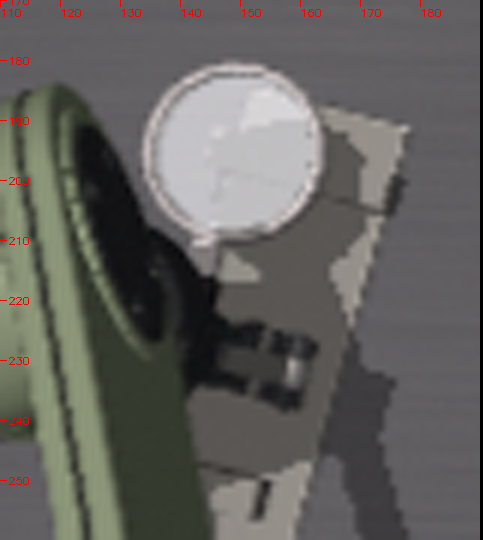

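The top view agrees too (ring at columns 133–164, rows 180–210), so the loupe is level. I'll carry it over.

```bash
python3 -m pendant '[[[0.5,1,2.3,-1,0,0,0],[0.5,2.2,4.9,-1,0,0,0],[0.5,3.5,7.9,-1,0,0,0],[0.5,4.9,11,-1,0,0,0],[0.5,6.3,14.1,-1,0,0,0],[0.5,7.6,17.1,-1,0,0,0],[0.5,8.8,19.8,-1,0,0,0],[0.5,9.8,22,-1,0,0,0],[0.5,10.5,23.5,-1,0,0,0],[0.5,10.6,23.9,-1,0,0,0]]]'
python3 -m pendant '[[[0.5,0,0,0,0,0,0],[0.5,0,0,0,0,0,0],[0.5,0,0,0,0,0,0],[0.5,0,0,0,0,0,0]]]'
python3 - <<'E'
from h import *
a=np.radians(-12.9)
plan([*(np.array([.5799,-.0182])-.0725*np.array([np.cos(a),np.sin(a)])),.128],-102.9)
im=cams.capture('scene');im2=cams.capture('top');comp([tile(im,225,180,65,95,6),tile(im2,230,110,65,100,6)],'c7.png')
ps=[]
for _ in range(6): cams.capture('top');ps.append(ctrl.state()['position'])
print(np.round(ps,4),np.mean(ps,0))
E
```

```text
time: 11.27
position: [0.5094, -0.0041, 0.149]
ee_rot: [[0.974, -0.226, -0.004], [-0.226, -0.974, -0.0], [-0.004, 0.001, -1.0]]
wrist_force: [0.2, -0.7, -0.8]
gripper_width: 0.148
time: 11.6
position: [0.5097, -0.0004, 0.1507]
ee_rot: [[0.975, -0.221, -0.001], [-0.221, -0.975, 0.0], [-0.001, -0.0, -1.0]]
wrist_force: [0.7, -0.7, -0.9]
gripper_width: 0.148
t 11.6 pos [ 5.097e-01 -4.000e-04  1.507e-01] gw 0.148 F [ 0.7 -0.7 -0.9] q [-10.  10. 103.   0.  67.  93.]
shift cm [-0.01  0.17  2.27] turn [-0.0002  0.0012  0.0027]
[[ 0.5102 -0.0008  0.1513]
 [ 0.5102 -0.001   0.1513]
 [ 0.5103 -0.0012  0.1513]
 [ 0.5103 -0.0013  0.1514]
 [ 0.5103 -0.0014  0.1513]
 [ 0.5103 -0.0015  0.1513]] [ 0.51025029 -0.00119397  0.15131672]
```

View pics/c7.png

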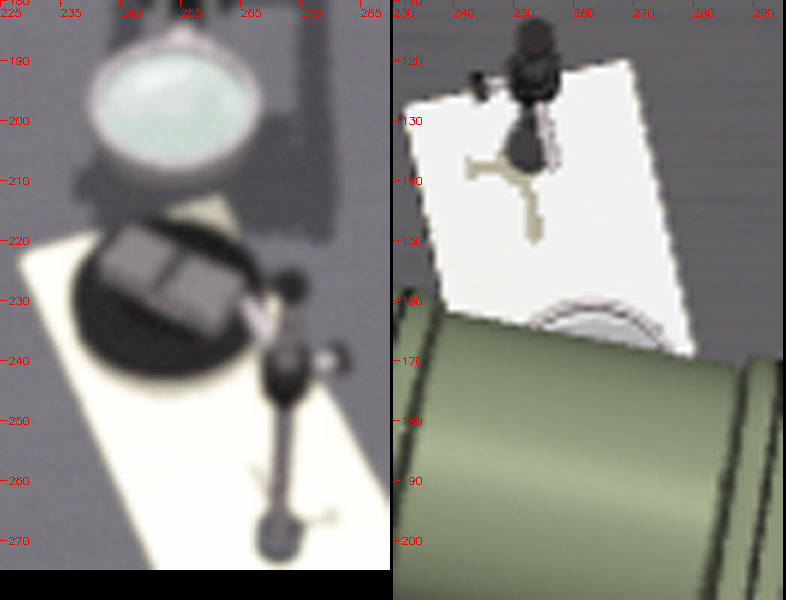

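The lens hangs over the coupon, clear of everything. In the scene view its ring spans about (239.3–268.3, 184.7–208.3) and the pin tip is at (265.3,229.6). I'll check the scene camera's bias against the lens, whose height is known.

```bash
python3 - <<'E'
from h import *
p=np.array([.5103,-.0015,.1513]);a=np.radians(-12.9);ph=np.linspace(0,2*np.pi,72);d=np.array([np.cos(a),np.sin(a),0])
P=np.vstack([p+np.c_[.072*d[0]+.034*np.cos(ph),.072*d[1]+.034*np.sin(ph),0*ph-.0013+h] for h in(-.007,.007)])
for n in('scene','top'):
  q=proj(n,P);print(n,q.min(0),q.max(0))
c=(np.radians(13.17));f=[.5803+.088*np.cos(c),-.0204+.088*np.sin(c)]
f0=np.array([[.5803+.125*np.cos(c)-.005,-.0204+.125*np.sin(c),.01],[.5803+.125*np.cos(c)-.005,-.0204+.125*np.sin(c),.194]]);print('post',proj('scene',f0),proj('top',f0))
S=np.array([.5803,-.0204]);u=np.array([np.cos(c),np.sin(c)]);v=np.array([-u[1],u[0]])
print('foot corners scene',proj('scene',[[*(S+k*u+l*v),.01] for k,l in((-.06,-.05),(-.06,.05))]).round(1).tolist(),'stage rim',[proj('scene',[[S[0]+.045*np.cos(t),S[1]+.045*np.sin(t),.03] for t in ph]).__getattribute__(m)(0).round(1) for m in('min','max')])
for z in(.12,.125,.13): print(z,proj('scene',[[*f,z]]),proj('top',[[*f,z]]))
plan([*(np.array([.5799,-.0185])-.0725*d[:2]),.128],-102.9)
E
```

```text
scene [238.98957446 184.63620463] [267.22987237 209.09370516]
top [248.43396087 157.97423284] [279.10699599 189.05663016]
post [[270.73704641 267.52588582]
 [272.85090596 220.8289567 ]] [[252.56482853 136.41767478]
 [253.40936231 116.9630274 ]]
foot corners scene [[228.2, 221.3], [261.4, 211.1]] stage rim [array([235.8, 214.5]), array([269.5, 241.1])]
0.12 [[265.93353037 231.14958282]] [[256.41348293 138.78669131]]
0.125 [[265.96438675 229.82770498]] [[256.45348751 138.30281128]]
0.13 [[265.9955152  228.49391846]] [[256.49387842 137.81425758]]
t 12.0 pos [ 0.5103 -0.0015  0.1513] gw 0.15 F [-1.  -0.3 -1.8] q [-10.  10. 103.  -0.  67.  93.]
shift cm [-0.09  0.1   2.33] turn [ 0.     -0.0002  0.0013]
```

```bash
python3 -m pendant '[[[0.5,0.1,0,0.5,0,0,0],[0.5,0.2,0,1,0,0,0],[0.5,0.3,0,1.6,0,0,0],[0.5,0.3,0,2.1,0,0,0],[0.5,0.3,0,2.1,0,0,0],[0.5,0.3,0,2.1,0,0,0],[0.5,0.3,0,2.1,0,0,0],[0.5,0.3,0,2.1,0,0,0],[0.5,0.3,0,2.1,0,0,0],[0.5,0.3,0,2.1,0,0,0]]]'
python3 -m pendant '[[[0.5,0,0,0,0,0,0],[0.5,0,0,0,0,0,0],[0.5,0,0,0,0,0,0],[0.5,0,0,0,0,0,0],[0.5,0,0,0,0,0,0],[0.5,0,0,0,0,0,0]]]'
python3 - <<'E'
from h import *
plan([.5133,-.002,.130],-102.9)
im=cams.capture('scene');im2=cams.capture('top');comp([tile(im,225,180,65,95,6),tile(im2,230,110,65,100,6)],'c8.png')
p=ctrl.state()['position'];print(p);a=np.radians(-12.9);ph=np.linspace(0,2*np.pi,72);d=np.array([np.cos(a),np.sin(a),0])
for k in(0,-.003):
 P=np.vstack([p+np.c_[k+.072*d[0]+.034*np.cos(ph),.072*d[1]+.034*np.sin(ph),0*ph-.0013+h] for h in(-.007,.007)])
 for n in('scene','top'):
  q=proj(n,P);print(k,n,q.min(0),q.max(0))
E
```

```text
time: 12.83
position: [0.5134, -0.0024, 0.1306]
ee_rot: [[0.975, -0.222, 0.001], [-0.222, -0.975, -0.0], [0.001, -0.0, -1.0]]
wrist_force: [-0.6, -0.6, -1.8]
gripper_width: 0.148
time: 13.33
position: [0.5132, -0.0023, 0.1302]
ee_rot: [[0.975, -0.222, -0.0], [-0.222, -0.975, 0.0], [-0.0, -0.0, -1.0]]
wrist_force: [1.2, -0.1, -0.8]
gripper_width: 0.149
t 13.3333 pos [ 0.5132 -0.0023  0.1302] gw 0.149 F [ 1.2 -0.1 -0.8] q [-10.  12. 103.   0.  64.  93.]
shift cm [ 0.01 -0.04  0.02] turn [-0.      0.0001  0.0009]
[ 0.51315135 -0.00235807  0.13019357]
0 scene [239.13412914 191.40794316] [266.93805734 215.77739222]
0 top [248.82608421 158.42253717] [278.861101   188.85661085]
-0.003 scene [238.9916146  190.56050345] [266.72901327 214.83385236]
-0.003 top [248.79970691 159.72600234] [278.84333918 190.16020067]
```

View pics/c8.png

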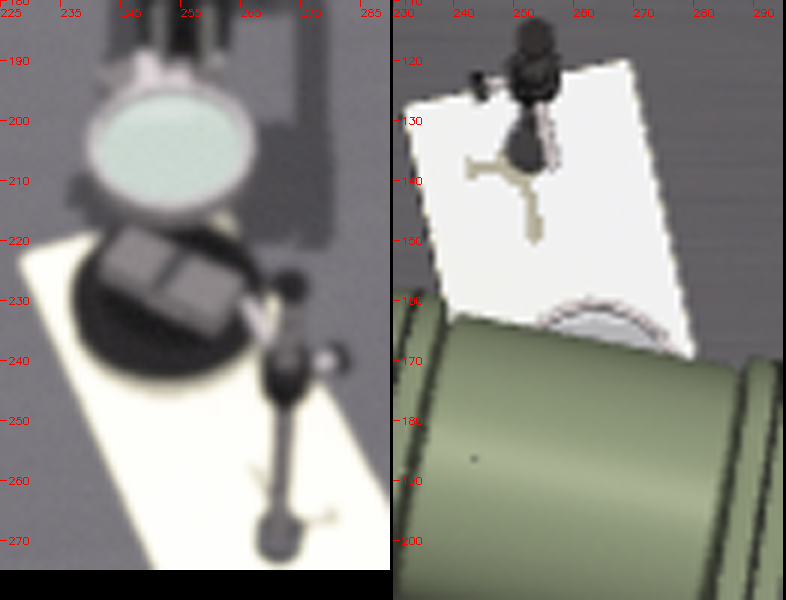

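In the scene view the ring spans rows 192–215 and in the top view its far rim is at row 160. Both put the lens centre at x ≈ 0.580, over the coupon, level and clear. My tip height estimates run from 0.125 to 0.130, so I'll lower 1 mm to the middle, settle and hand in.

```bash
python3 -m pendant '[[[0.5,0,0,0.1,0,0,0],[0.5,0,0,0.1,0,0,0],[0.5,0,0,0.1,0,0,0],[0.5,0,0,0.1,0,0,0],[0.5,0,0,0.1,0,0,0],[0.5,0,0,0.1,0,0,0],[0.5,0,0,0.1,0,0,0],[0.5,0,0,0.1,0,0,0]]]' && python3 -c "
from h import *
s=ctrl.state();print(s['position'],s['qd'].round(2));print(ctrl.finish_job())"
```

```text
time: 14.1
position: [0.5132, -0.0023, 0.1292]
ee_rot: [[0.975, -0.222, 0.0], [-0.222, -0.975, -0.0], [0.0, 0.0, -1.0]]
wrist_force: [0.5, 1.1, -1.6]
gripper_width: 0.15
[ 0.51319698 -0.00233497  0.12923317] [ 0.04  0.07  0.03 -0.03 -0.03  0.02]
the job is handed in; nothing more can be done
None
```

The coupon is on the inspection stage and the loupe was held over it when I handed the job in at 14.1 s of the 64 s allowed. No verdict was reported.

- **Coupon:** It lies bead up and released, about 2 mm from the stage centre in the top camera. It read flat when the gripper felt contact with the stage before letting go.
- **Loupe:** It is gripped by the handle, level and nearly still. The lens sits over the coupon within a few mm, at about z = 0.128 m. In the pictures the lens is clear of the coupon, stage and pointer.
- **Pointer height:** My estimates of the tip height ran from 0.125 to 0.130 m, so I set the lens in the middle, which is within the 7 mm allowed.
- **Checks that disagreed:** The scene camera showed the stand about 1 pixel lower than the top camera implied. In the top camera the lens sat about 3–4 mm nearer the robot than the arm's pose readings predicted. I moved the lens 3 mm away from the robot to correct for this. After the final 1 mm lowering I checked only the arm's readings, not another picture.
- **Other objects:** I touched nothing else on purpose. The last pictures show the pointer unmoved; I did not recheck the blank, jar or beaker at the end.

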